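Close up the pans on the prep rail and clamp the stop

ROBOT

A 6-joint arm with a two-finger parallel gripper is mounted at the origin on the work surface. World frame = base frame: x ahead of the robot, y to its left, z up, the work surface at z = 0. Lengths are in m, angles in rad, forces in N, time in s.
With the tool pointing down it reaches from about 0.35 to 0.725 m from the base axis. Payload 6 kg.
Tool frame: the origin (TCP) lies on the centre line of the jaws, within the pads' length; the fingertips stand nose_length ahead of it and the grasp point (between the pads) lies 5 mm behind it (nose_length is the distance from the TCP to the fingertips, in m); z points along the fingers, y is the line along which they close (so a half turn about z gives the same grasp; the last joint's range is limited). The gripper opens to 85 mm and grips with 20 to 120 N. Pads are 22 mm wide; open, the fingers measure 114 mm over their backs; the gripper's body (76 mm by 85 mm) begins 54 mm behind the grasp point. The pads swing forward as they close: fully open they stand 13 mm farther back than shut.
Start: joints at [-0.769, 0.04, 0.085, 0, -1.615, -0.334], TCP at [0.271, -0.536, 0.245] pointing down, gripper open.
Joint ranges: [-2.56, 2.56], [-1.29, 2.01], [-1.08, 1.49], [-3.29, 1.98], [-2.81, -0.18], [-2.99, 2.99]. Speed limits (rad/s): [2.57, 2.57, 3.01, 3.14, 3.14, 3.14].

INTERFACE

Orientations are given as a unit quaternion [x, y, z, w].
In Python, from cell import state, camera, close_job, nose_length gives the robot as it stands. The module is installed in compiled form; this text tells all that it offers.
- The arm moves only by the tool jog_arm, never from a script. Its arguments are lists of equal length, an entry for each row: "jaw": the opening, from 0 (shut) to 1 (fully open); "slide": the shift along the tool's x, y, z in m, a list of three; "angular": the turn, a rotation vector about the tool's x, y, z in rad, a list of three. A call has exactly 10 rows; each row shifts and turns the commanded pose from where the row before left it, along the tool's axes as they then stand; what a row does not reach is not made up. A row lasts 1/10 s, in which the tool goes at most 50 mm and 8.59 degrees, less where a joint would pass 70% of its speed; a pose out of reach is approached as far as the arm can. A call is refused whole if a number of a shift passes 0.05 or a number of a turn 0.15, either way. A call with a gripper value outside its range is refused whole. The fingers move at their own pace and stop on an object; "newtons" is the grip in N (left out, the last holds). Time passes only in rows, so rows that do not move let the fingers close, or fill a call up. It gives the time, the measured TCP pose, the force, the opening and the grip force at its end, in the units of the state.
- state(): the state, without advancing time (a new reading comes with each control period).
- camera(name): name is "scene" or "top" or "wrist"; returns a dict with "color" (480x640x3 uint8, blue, green, red), "fov_y" (degrees; the focal length in pixels is half the picture's height over the tangent of half this angle, whatever the lens; pixels are square), "cx", "cy" (the principal point, pixels), "T" (4x4, takes a point from camera to world coordinates). Camera axes: x right, y up, looking along -z (the intrinsics and any distortion apply to the point x, -y, -z); pixel columns grow to the right and rows downward; lengths in m; the calibration is good to about 2 mm. A picture is of the moment at which its call begins. There is no depth.
- close_job(): hands the job in; it is judged then, once.
The state is a dict: "t": time; "joints": joint angles; "joint_velocities": joint speeds; "joint_torque": joint torques, N m; "eef_pos": TCP position; "tcp_rot": TCP orientation; "wrist_force": force on the tool from outside, world axes, zero at the start; "ft_torque": the same for the moment, N m; "finger_gap": finger opening in m; "gripper_force": force on a finger pad.
Only numpy, scipy, OpenCV 4.12 (cv2) and the standard library are available. Lean on these libraries where they do the work, as an engineer would, in place of code of your own. Each camera call takes 0.05 s, during which the arm holds its last target. There are 200 camera calls.

TASK

The two steel pans on the prep rail are sliding about. Free the green sliding stop by turning its red clamp knob, slide the stop gently up until both pans stand close together against the white end plate with no gaps left, then turn the knob tight again so that the stop is firmly clamped there. Leave the pans standing in the rail and do not disturb the other things.

Things in the scene. Friction and masses are not known exactly. Their poses are not given: they have to be found in the camera images.
- rail: Low steel tray 310 mm (x) by 620 mm (y), fixed, floor 12 mm above the table. Origin: centre, on the table; x points away from the robot, y along the rail to the end plate. On the robot's side a beam 44 mm wide, top 50 mm high, centre at x = -125 mm, carries the stop; on the far side a lip 42 mm high. The channel between is 198 mm wide.
- pan_a: Open steel pan 176 mm (x) by 108 mm (y) by 65 mm high, walls 4 mm, about 0.35 kg, loose in the rail's channel next to the end plate; origin: centre of its underside.
- pan_b: A second such pan, between pan_a and the stop.
- end_face (a point): Middle of the inner face of the white end plate (184 mm wide, 10 mm thick, top 72 mm above the table) that closes the channel at the rail's +y end; axes as the rail's. It stays where it is.
- stop (a joint): Travel of the sliding stop along the rail, m, growing towards the end plate; range -0.05 to 0.17. An aluminium block 52 x 60 mm, top 82 mm above the table, rides on the beam and carries a green paddle 196 mm wide (x), 10 mm thick, from 18 to 80 mm above the table, across the channel. Clamp free, it slides with about 3 N.
- stop_face (a point): Middle of the paddle's front face (the one that meets the pans, facing +y of the rail), 45 mm above the table; axes as the rail's.
- push_point (a point): On the paddle's rear face (facing -y of the rail), near the middle of its width, 70 mm above the table (10 mm below the paddle's top edge): the place to push. The space behind it is free for 60 mm or more.
- knob (a joint): Angle of the clamp knob, rad, growing clockwise seen from above (tightening); range -1.6 to 2.2, near 0 at the start. Its steep screw (2.5 mm per rad) presses the shoe on the beam. It turns with 0.25 N m when free, about 0.4 N m when firmly clamped, over some 0.4 rad from the bite. The beam is worn: where the pans are met the knob bites some 0.3 to 1.3 rad further on than at the start.
- knob_grip (a point): On the knob's axis, inside the red grip bar, 116 mm above the table; its x axis runs along the bar. The bar is 44 mm long, 14 mm thick and 42 mm high, from 90 to 132 mm above the table, on a black disc of 42 mm diameter, on top of the stop's block (82 mm).
- shoe: Brass clamp shoe under the stop's block, hidden from view, pressed down on the beam by the knob.
- sauce: Bystander: yellow bottle, 52 mm diameter, 150 mm high, standing in the rail behind the end plate; origin: underside.
- shaker: Bystander: steel jar, 44 mm diameter, 85 mm high, standing at the rail's -y end, behind the stop; origin: underside.
- frypan: Bystander: frying pan, 220 mm diameter, to the left; origin: underside.
- spoon: Bystander: steel spoon 260 mm long, to the right.
- ramekin: Bystander: white bowl, 80 mm diameter, at the right front.
- tub: Bystander: white tub, 100 mm diameter, 90 mm high, at the left front.
- plate: Bystander: black plate, 180 mm diameter, to the right.

How it is judged:
On the way, in this order (a step that is already met when the one before it is completed fails the run):
1. the clamp is freed: the shoe no longer presses on the beam (contact force between shoe and anything else below 2 N), for 0.2 s.
2. the stop is slid up until both pans are closed up against the end plate (less than 4 mm of gaps in all) (y of stop_face in the frame of end_face above -0.22 m), for 0.2 s.
3. the clamp is tightened: the shoe presses with more than 40 N (contact force between shoe and anything else above 40 N), for 0.2 s.
At the end, for the whole second after the job is handed in: Both pans stand flat in the rail between the stop and the end plate with less than 4 mm of gaps in all, the stop is at rest and its clamp presses with more than 40 N (y of stop_face in the frame of end_face above -0.22 m and contact force between shoe and anything else above 40 N and velocity of joint stop between -0.005 and 0.005 m/s and angle between each of pan_a, pan_b's own z axis and vertical below 0.05 rad and z of each of pan_a, pan_b in the frame of rail below 0.016 m and linear speed of each of pan_a, pan_b below 0.02 m/s); the robot touches nothing.
It fails at once if a pan is squeezed with more than 45 N (contact force between stop and pan_b above 45 N or contact force between stop and pan_a above 45 N).
It fails at once if a pan is tipped or lifted out of the rail (angle between any of pan_a, pan_b's own z axis and vertical above 0.35 rad or z of any of pan_a, pan_b in the frame of rail above 0.04 m).
It fails at once if a bystander is pushed away by more than 30 mm (distance of any of sauce, shaker, frypan, spoon, ramekin, tub, plate from where it was at the start of the episode above 0.03 m).
It also fails if it takes over 72 s, if anything falls off the work surface, if the arm or the gripper's body presses on something with over 40 N, if the wrist force passes 120 N, or if a joint passes its speed limit or range.

## Working session

There is one attempt and no reset: what is moved stays moved. The work goes in short steps, Python scripts to look and compute and a tool call to move; the robot and the scene stay as the last step left them, time stands still between calls to the robot, and variables do not carry over. Pictures are saved under pics/ and viewed, at most 10 in all, crops included, and the job is handed in when it is done.

Besides the shell and the picture viewer there is one more tool, called after "Call:" in YAML: its name, and indented under it one key for each argument. jog_arm: Moves the arm, as the interface text tells. Its arguments: {"type":"object","properties":{"jaw":{"type":"array"},"slide":{"type":"array"},"angular":{"type":"array"},"newtons":{"type":"number"}},"required":["jaw","slide","angular"]}

```bash
mkdir -p pics; python3 - <<'E'
from cell import state,camera,nose_length
import cv2,numpy as np
print(nose_length() if callable(nose_length) else nose_length); s=state()
for k,v in s.items(): print(k,np.round(v,4))
for n in("scene","top"):
    c=camera(n); cv2.imwrite(f"pics/{n}0.png",c["color"]); print(n,c["fov_y"],c["cx"],c["cy"],c["T"],c.keys())
E
```

```text
0.014
t 0.0
joints [-7.6930e-01  4.0800e-02  8.3800e-02 -4.0000e-04 -1.6155e+00 -3.3370e-01]
joint_velocities [-0.0009 -0.001  -0.0002 -0.001  -0.0021 -0.0004]
joint_torque [-4.00000e-04 -3.68196e+01  3.47414e+01  6.93210e+00 -5.30000e-03
 -0.00000e+00]
eef_pos [ 0.2705 -0.5352  0.2443]
tcp_rot [-2.318e-01  9.728e-01  8.000e-04 -3.000e-04]
wrist_force [-0.8621 -0.354   0.3373]
ft_torque [-0.0208 -0.0104  0.0069]
gripper_force 0.0
finger_gap 0.0852
scene 57.68258046748406 324.7333057572846 236.60422751469352 [[ 0.74696312 -0.56304297  0.353594    0.85831293]
 [ 0.66470894  0.64395865 -0.3787866  -0.42166808]
 [-0.01442679  0.51797671  0.85527305  1.02199685]
 [ 0.          0.          0.          1.        ]] dict_keys(['color', 'fov_y', 'cx', 'cy', 'T'])
top 44.630655317054895 313.24447425714095 235.73427330961658 [[-0.01820196  0.99376113 -0.11003413  0.2885144 ]
 [-0.99982565 -0.01763265  0.00614486 -0.0104135 ]
 [ 0.00416633  0.1101268   0.99390881  1.74659107]
 [ 0.          0.          0.          1.        ]] dict_keys(['color', 'fov_y', 'cx', 'cy', 'T'])
```

View pics/scene0.png

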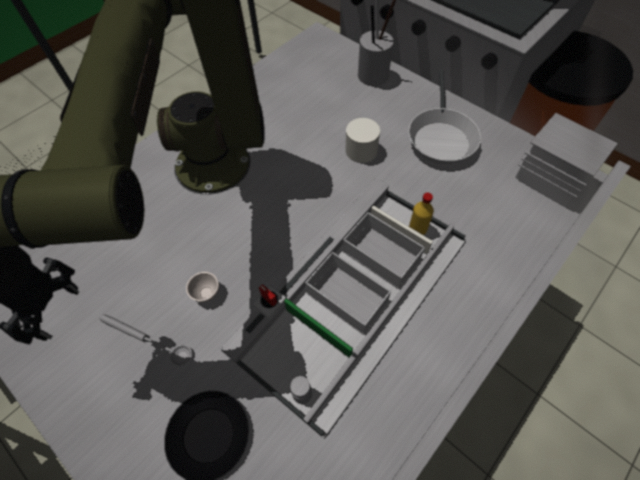

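View pics/top0.png

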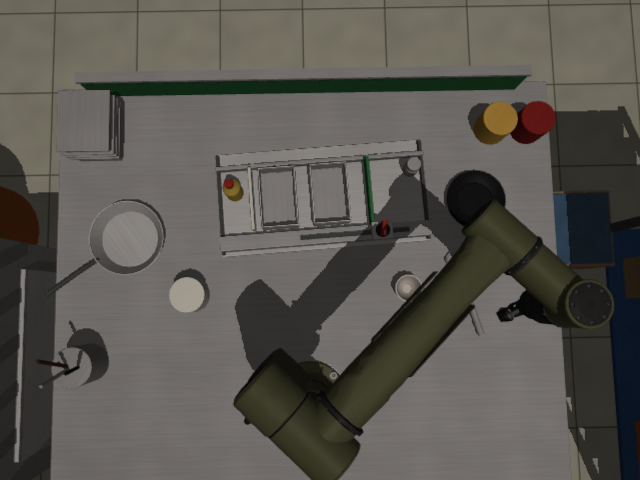

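The scene view shows the red knob at about (269,295) and the green paddle from (287,302) to (353,352). In the top view the knob is at (383,229), the paddle runs (365,157)–(371,222), the pans are at (278,195) and (328,193), and the end plate is at about (251,197). I'll crop both closer.

```bash
cat > h.py <<'E'
import numpy as np,cv2
from cell import state,camera
def grab(n,f=None):
    c=camera(n)
    if f: cv2.imwrite(f"pics/{f}.png",c["color"])
    return c
def ray(c,u,v):
    f=c["color"].shape[0]/2/np.tan(np.radians(c["fov_y"])/2); T=np.array(c["T"])
    d=T[:3,:3]@np.array([(u-c["cx"])/f,-(v-c["cy"])/f,-1]); return T[:3,3],d/np.linalg.norm(d)
def atz(c,u,v,z):
    o,d=ray(c,u,v); return o+d*(z-o[2])/d[2]
def tri(obs):
    A=np.zeros((3,3));b=np.zeros(3);R=[ray(*o) for o in obs]
    for o,d in R: P=np.eye(3)-np.outer(d,d);A+=P;b+=P@o
    x=np.linalg.solve(A,b); return x,[np.linalg.norm((np.eye(3)-np.outer(d,d))@(x-o)) for o,d in R]
def proj(c,p):
    f=c["color"].shape[0]/2/np.tan(np.radians(c["fov_y"])/2);T=np.array(c["T"])
    q=T[:3,:3].T@(np.array(p)-T[:3,3]); return c["cx"]+f*q[0]/-q[2], c["cy"]-f*q[1]/-q[2]
E
python3 - <<'E'
import cv2
a=cv2.imread("pics/top0.png")[130:265,205:440]; cv2.imwrite("pics/tc.png",cv2.resize(a,None,fx=3.4,fy=3.4,interpolation=cv2.INTER_CUBIC))
a=cv2.imread("pics/scene0.png")[180:420,225:475]; cv2.imwrite("pics/sc.png",cv2.resize(a,None,fx=2.5,fy=2.5,interpolation=cv2.INTER_CUBIC))
E
```

```text
(no output)
```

View pics/tc.png

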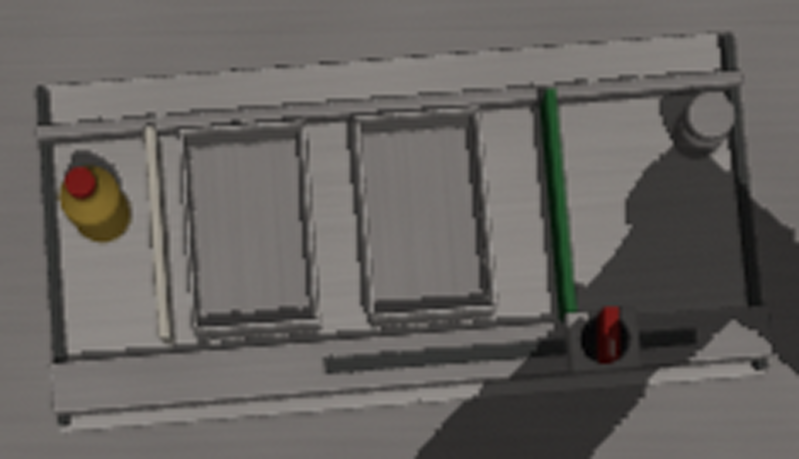

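View pics/sc.png

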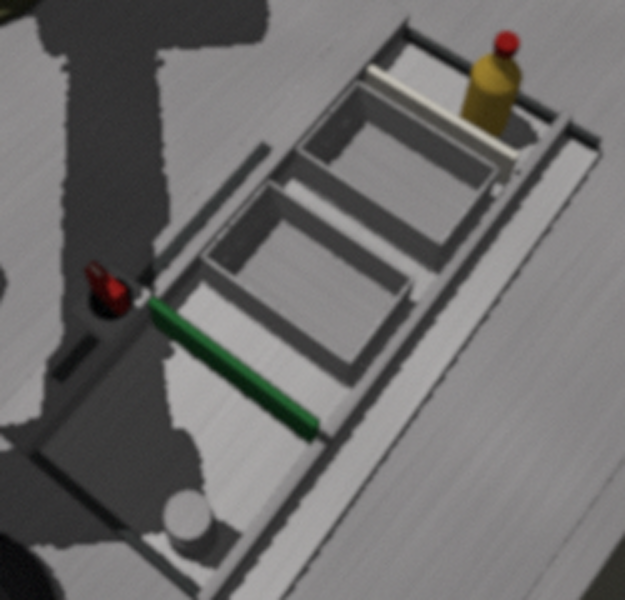

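The crops show the paddle's top edge at tc (549,90)–(571,312) and sc (155,303)–(317,428). The plate's top is tc (150,126)–(165,338) and sc (369,68)–(518,160). The knob bar is around tc (607,330) and sc (105,285). I'll triangulate these next.

```bash
python3 - <<'E'
from h import *
np.set_printoptions(precision=4,suppress=True)
t=grab("top");s=grab("scene")
T=lambda x,y:(t,205+x/3.4,130+y/3.4); S=lambda x,y:(s,225+x/2.5,180+y/2.5)
P={}
for n,a,b in [("padfar",(549,90),(317,426)),("padnear",(571,310),(155,302)),("platefar",(150,126),(518,160)),("platenear",(165,338),(369,68))]:
    P[n],e=tri([T(*a),S(*b)]);print(n,P[n],e)
for n,a,z in [("padfar",(549,90),.08),("padnear",(571,310),.08),("platefar",(150,126),.072),("platenear",(165,338),.072)]: print(n,atz(*T(*a),z))
for n,a,z in [("padfar",(317,426),.08),("padnear",(155,302),.08),("platefar",(518,160),.072),("platenear",(369,68),.072)]: print("S",n,atz(*S(*a),z))
# red mask knob
for c,box in((t,(205,420,215,245)),(s,(255,285,280,310))):
    im=c["color"].astype(int); m=(im[...,2]>90)&(im[...,1]<60)
    v,u=np.nonzero(m); k=(u>box[0]+ (150 if c is t else 0))&(u<box[1])&(v>box[2])&(v<box[3]); u,v=u[k],v[k]
    print(len(u),u.min(),u.max(),v.min(),v.max(),u.mean(),v.mean())
    for r in im[v.min():v.max()+1,u.min()-1:u.max()+2,2]: print(r)
E
```

```text
padfar [ 0.7047 -0.1805  0.0721] [np.float64(0.00029200492683727626), np.float64(0.00029200492683722525)]
padnear [ 0.5145 -0.1923  0.0718] [np.float64(0.002241665740210863), np.float64(0.002241665740210764)]
platefar [0.6813 0.164  0.0651] [np.float64(0.0010435784350813168), np.float64(0.0010435784350815041)]
platenear [0.4973 0.1528 0.0663] [np.float64(0.0017282974023661048), np.float64(0.001728297402366217)]
padfar [ 0.7025 -0.1799  0.08  ]
padnear [ 0.5121 -0.1932  0.08  ]
platefar [0.6788 0.1627 0.072 ]
platenear [0.4953 0.1511 0.072 ]
S padfar [ 0.7061 -0.1823  0.08  ]
S padnear [ 0.5188 -0.1924  0.08  ]
S platefar [0.6833 0.1606 0.072 ]
S platenear [0.5005 0.1508 0.072 ]
23 383 386 220 227 384.2173913043478 222.56521739130434
[68 97 97 99 94 54]
[ 71 108 109 110 101  57]
[ 71 108 110 111  99  53]
[ 69 108 111 111  99  51]
[ 68 108 111 103  61  32]
[ 67 109 102  64  43  20]
[ 69 100  64  47  43  18]
[69 97 49 48 43 19]
33 268 273 290 298 270.3636363636364 294.1818181818182
[65 92 99 83 63 53 51 54]
[ 56  81 105 104  79  52  41  44]
[ 58  85 110 119 103  74  46  36]
[ 66 102 122 129 121 103  77  48]
[ 69 101 125 134 130 123 107  73]
[ 59  85 118 132 135 129 117  89]
[ 47  72 109 129 133 128 110  84]
[ 43  60  94 117 125 114  90  65]
[40 49 69 89 99 86 65 49]
```

Call:
jog_arm:
  jaw: [1,1,1,1,1,1,1,1,1,1]
  slide:
    - [-0.0378,0.0214,0]
    - [-0.0378,0.0214,0]
    - [-0.0378,0.0214,0]
    - [-0.0378,0.0214,0]
    - [-0.0378,0.0214,0]
    - [-0.0378,0.0214,0]
    - [-0.0378,0.0214,0]
    - [-0.0378,0.0214,0]
    - [-0.0378,0.0214,0]
    - [0,0,0]
  angular:
    - [0,0,0]
    - [0,0,0]
    - [0,0,0]
    - [0,0,0]
    - [0,0,0]
    - [0,0,0]
    - [0,0,0]
    - [0,0,0]
    - [0,0,0]
    - [0,0,0]

```text
t: 1.2
eef_pos: [0.4892, -0.2065, 0.2444]
tcp_rot: [-0.234, 0.972, 0.001, -0.0]
wrist_force: [0.9, -1.2, -1.0]
finger_gap: 0.0854
gripper_force: 0.0
```

Call:
jog_arm:
  jaw: [1,1,1,1,1,1,1,1,1,1]
  slide:
    - [0,0,0]
    - [0,0,0]
    - [0,0,0]
    - [0,0,0]
    - [0,0,0]
    - [0,0,0]
    - [0,0,0]
    - [0,0,0]
    - [0,0,0]
    - [0,0,0]
  angular:
    - [0,0,0.1]
    - [0,0,0.1]
    - [0,0,0.1]
    - [0,0,0.1]
    - [0,0,0]
    - [0,0,0]
    - [0,0,0]
    - [0,0,0]
    - [0,0,0]
    - [0,0,0]

```text
t: 2.2
eef_pos: [0.4874, -0.2102, 0.2453]
tcp_rot: [-0.034, 0.999, 0.0, -0.0]
wrist_force: [-0.7, -0.2, -0.9]
finger_gap: 0.0856
gripper_force: 0.0
```

```bash
python3 - <<'E'
from h import *
np.set_printoptions(precision=4,suppress=True)
c=grab("wrist","w1"); s=state(); print(s["eef_pos"],s["tcp_rot"],s["joints"],s["wrist_force"]); print(c["fov_y"],c["cx"],c["cy"],c["T"])
np.save("w1T.npy",c["T"])
print("expect knob px",proj(c,[.487,-.21,.13]))
E
```

```text
[ 0.4874 -0.2102  0.2453] [-0.0341  0.9994  0.     -0.    ] [-0.028  -0.1445 -0.0928 -0.0001 -1.6225 -1.4747] [-0.2639 -0.4788  0.1303]
66.70723141179548 317.94671009861884 238.81295584800708 [[-0.0687 -0.9604 -0.27    0.4181]
 [ 0.9976 -0.0663 -0.018  -0.2135]
 [-0.0006 -0.2706  0.9627  0.3735]
 [ 0.      0.      0.      1.    ]]
expect knob px (np.float64(316.31543165678664), np.float64(239.50790370478114))
```

View pics/w1.png

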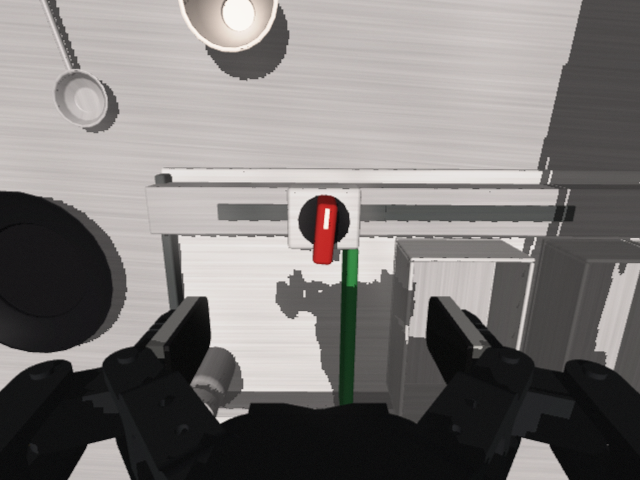

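In the wrist view the red bar spans (327,199)–(323,263) on the black disc at (324,221). The paddle's edge is at columns 343–357. I'll take a second wrist view for baseline.

Call:
jog_arm:
  jaw: [1,1,1,1,1,1,1,1,1,1]
  slide:
    - [-0.035,0.02,0]
    - [-0.035,0.02,0]
    - [0,0,0]
    - [0,0,0]
    - [0,0,0]
    - [0,0,0]
    - [0,0,0]
    - [0,0,0]
    - [0,0,0]
    - [0,0,0]
  angular:
    - [0,0,0]
    - [0,0,0]
    - [0,0,0]
    - [0,0,0]
    - [0,0,0]
    - [0,0,0]
    - [0,0,0]
    - [0,0,0]
    - [0,0,0]
    - [0,0,0]

```text
t: 3.25
eef_pos: [0.5544, -0.1657, 0.2454]
tcp_rot: [-0.034, 0.999, 0.0, 0.0]
wrist_force: [0.6, -0.3, -0.7]
finger_gap: 0.0851
gripper_force: 0.0
```

```bash
cat > fit.py <<'E'
from h import *
from scipy.optimize import minimize
def mask(c):
    im=c["color"].astype(int); m=((im[...,2]>60)&(im[...,2]>2.5*im[...,1])&(im[...,2]>2.5*im[...,0])).astype(np.uint8)
    m=cv2.morphologyEx(m,cv2.MORPH_CLOSE,np.ones((9,9),np.uint8))
    n,l,st,ce=cv2.connectedComponentsWithStats(m); k=1+np.argmax(st[1:,4]); return (l==k).astype(np.uint8),st[k]
def sil(c,p):
    x,y,a,zt=p; R=np.array([[np.cos(a),-np.sin(a)],[np.sin(a),np.cos(a)]])
    pts=[proj(c,[*(R@[i*.022,j*.007]+[x,y]),z]) for i in(-1,1) for j in(-1,1) for z in(zt-.042,zt)]
    h=cv2.convexHull(np.float32(pts)); m=np.zeros((480,640),np.uint8); cv2.fillPoly(m,[np.int32(np.round(h*16))],1,cv2.LINE_8,4); return m
def cost(p,D):
    s=0
    for c,m in D: r=sil(c,p); s+=1-(r&m).sum()/(r|m).sum()
    return s
def fit(D,p0,steps=(.01,.01,.2,.01)):
    D=[(c,mask(c)[0]) for c in D]; sim=[np.array(p0,float)]
    for i,d in enumerate(steps): q=sim[0].copy(); q[i]+=d; sim.append(q)
    r=minimize(cost,p0,args=(D,),method="Nelder-Mead",options=dict(initial_simplex=sim,xatol=1e-4,fatol=1e-4,maxiter=600)); return r.x,r.fun/len(D)
E
python3 - <<'E'
from fit import *
np.set_printoptions(precision=4,suppress=True)
c2=grab("wrist","w2"); c1=dict(c2,T=np.load("w1T.npy"),color=cv2.imread("pics/w1.png")); s=state(); print(s["eef_pos"],s["tcp_rot"])
print(mask(c1)[1],mask(c2)[1])
for D in ([c1,c2],[c1],[c2]): print(fit(D,[.487,-.208,.06,.132]))
# green paddle in w2: edges at rows
im=c2["color"].astype(int); g=(im[...,1]>30)&(im[...,1]>2*im[...,0])&(im[...,1]>2*im[...,2])
for r in range(0,480,30):
    u=np.nonzero(g[r])[0]
    if len(u): print(r,u.min(),u.max(),atz(c2,u.min(),r,.08),atz(c2,u.max()+1,r,.08))
E
```

```text
[ 0.5544 -0.1656  0.2453] [-0.0338  0.9994  0.     -0.    ]
[ 313  196   25   68 1330] [ 263   94   22   59 1086]
(array([ 0.4836, -0.204 , -0.0121,  0.1235]), np.float64(0.28769374836558687))
(array([ 0.4822, -0.2047,  0.0282,  0.135 ]), np.float64(0.14743589743589747))
(array([ 0.4778, -0.2051,  0.0448,  0.073 ]), np.float64(0.23098995695839308))
```

View pics/w2.png

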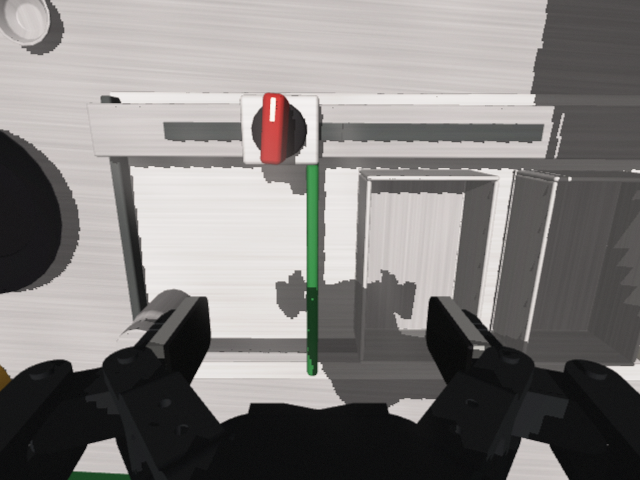

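The second view puts the bar at (263–285, 94–163), the block at (241–319, 96–163), the paddle's top at columns 307–318, and the nearer pan's rim from column 360. The bar fit isn't tight, so I'll check it by triangulating corners.

```bash
python3 - <<'E'
from fit import *
np.set_printoptions(precision=4,suppress=True)
c2=grab("wrist","w3"); c1=dict(c2,T=np.load("w1T.npy"),color=cv2.imread("pics/w1.png"))
for n,a,b in [("blkTL",(288,187),(241,96)),("blkTR",(359,187),(319,96)),("blkBL",(288,248),(243,163)),("blkBR",(359,248),(318,163)),("mark",(326,219),(272,109)),("beamL",(148,186),(88,103))]:
    x,e=tri([(c1,*a),(c2,*b)]); print(n,x,np.round(e,4))
K=[]
for c,r in((c1,(180,290,290,370)),(c2,(80,180,230,330))):
    f=cv2.resize(c["color"][r[0]:r[1],r[2]:r[3]],(390,390) if c is c1 else (390,390),interpolation=cv2.INTER_NEAREST); K.append(f)
m=[cv2.resize(mask(c)[0][r[0]:r[1],r[2]:r[3]]*255,(200,200)) for c,r in((c1,(180,290,290,370)),(c2,(80,180,230,330)))]
o=np.zeros((600,790,3),np.uint8);o[:390,:390]=K[0];o[:390,400:]=K[1];o[395:595,:200]=m[0][...,None];o[395:595,400:600]=m[1][...,None]
cv2.imwrite("pics/k.png",o)
E
```

```text
blkTL [ 0.4598 -0.2341  0.0647] [0.0024 0.0024]
blkTR [ 0.4558 -0.1731  0.0619] [0.0032 0.0032]
blkBL [ 0.5116 -0.2309  0.0708] [0.0027 0.0027]
blkBR [ 0.5073 -0.1697  0.0718] [0.0025 0.0025]
mark [ 0.4717 -0.2019  0.1254] [0.0027 0.0027]
beamL [ 0.4712 -0.3617  0.0497] [0.0007 0.0007]
```

View pics/k.png

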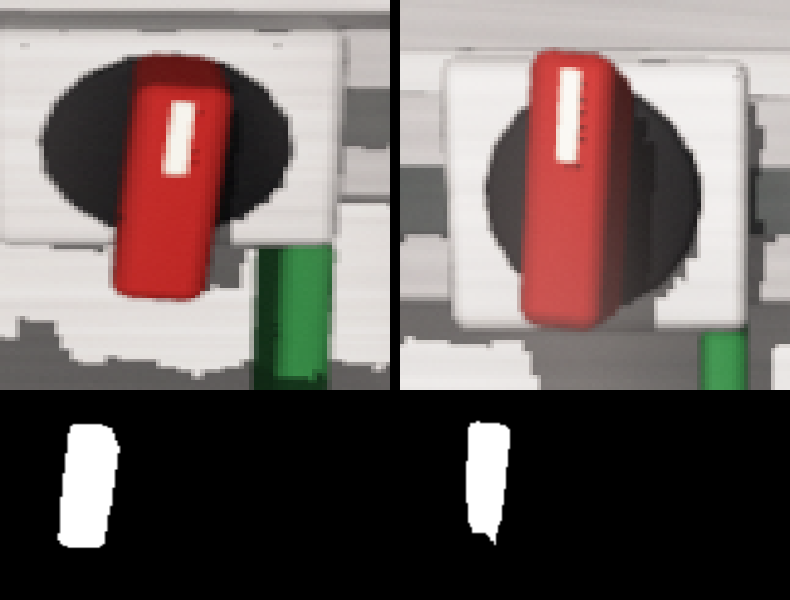

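The crops give the bar's top face clearly. In w1 its corners are (318,204), (337,204), (332,264) and (314,263). In w2 they are (264,93), (285,94), (281,163) and (261,161). The mask misses the shaded side, so I'll use these corners instead.

```bash
python3 - <<'E'
from fit import *
np.set_printoptions(precision=4,suppress=True)
c2=grab("wrist"); c1=dict(c2,T=np.load("w1T.npy"))
A=np.array([(318.1,204),(337.2,204),(332.5,264.1),(313.6,262.7)]);B=np.array([(264.1,93.3),(284.6,94.1),(280.8,163.3),(261.3,161.5)])
print(tri([(c1,*A.mean(0)),(c2,*B.mean(0))]))
t=grab("top");s=grab("scene")
for c,Q in((c1,A),(c2,B)):
    p=np.array([atz(c,*q,.132) for q in Q]); print(p.mean(0)); d=(p[2]+p[3]-p[0]-p[1])/2; print("len",np.linalg.norm(d),"ang",np.arctan2(d[1],d[0]),"w",np.linalg.norm(p[1]-p[0]))
for c,a in((c1,(323.5,217.5)),(c2,(280.2,129.5))): print("blk",atz(c,*a,.082))
# paddle rear/front top edges in w2 around row 250
for u,v in((307,180),(318,180),(307,360),(318,360)): print("pad",atz(c2,u,v,.08))
for a in((360,168),(370,178)): print("panrim",atz(c2,*a,.077))
E
```

```text
(array([ 0.4833, -0.2015,  0.1214]), [np.float64(0.0026099722849591825), np.float64(0.0026099722849592688)])
[ 0.4824 -0.2041  0.132 ]
len 0.042236201177831265 ang -0.00037217236286392715 w 0.012795494222350759
[ 0.4827 -0.1979  0.132 ]
len 0.041848524700148576 ang -0.015197131255737966 w 0.012679681426024091
blk [ 0.4815 -0.2047  0.082 ]
blk [ 0.4822 -0.1982  0.082 ]
pad [ 0.5194 -0.1754  0.08  ]
pad [ 0.5188 -0.1667  0.08  ]
pad [ 0.6841 -0.1655  0.08  ]
pad [ 0.6834 -0.1554  0.08  ]
panrim [ 0.5073 -0.1337  0.077 ]
panrim [ 0.5147 -0.1249  0.077 ]
```

Call:
jog_arm:
  jaw: [1,1,1,1,1,1,1,1,1,1]
  slide:
    - [0.037,-0.0165,0]
    - [0.037,-0.0165,0]
    - [0,0,0.025]
    - [0,0,0.02]
    - [0,0,0]
    - [0,0,0]
    - [0,0,0]
    - [0,0,0]
    - [0,0,0]
    - [0,0,0]
  angular:
    - [0,0,0]
    - [0,0,0]
    - [0,0,0]
    - [0,0,0]
    - [0,0,0.075]
    - [0,0,0]
    - [0,0,0]
    - [0,0,0]
    - [0,0,0]
    - [0,0,0]

```text
t: 4.5
eef_pos: [0.483, -0.2035, 0.2005]
tcp_rot: [0.003, 1.0, 0.0, 0.0]
wrist_force: [-0.0, 0.1, -0.0]
finger_gap: 0.0854
gripper_force: 0.0
```

```bash
python3 - <<'E'
from fit import *
np.set_printoptions(precision=4,suppress=True)
c=grab("wrist","w4"); s=state(); print(s["eef_pos"],s["tcp_rot"],s["wrist_force"])
print(mask(c)[1]); cv2.imwrite("pics/w4c.png",c["color"][100:400])
print(proj(c,s["eef_pos"]-[0,0,0]),proj(c,[*s["eef_pos"][:2],.132]))
np.save("w4T.npy",c["T"])
E
```

```text
[ 0.483  -0.2035  0.2004] [0.0034 1.     0.     0.0001] [ 0.0119 -0.3123 -0.1425]
[ 323  210   26   85 1973]
(np.float64(314.3801172168292), np.float64(320.86964789618133)) (np.float64(315.5818774611624), np.float64(262.4160092168168))
```

View pics/w4.png

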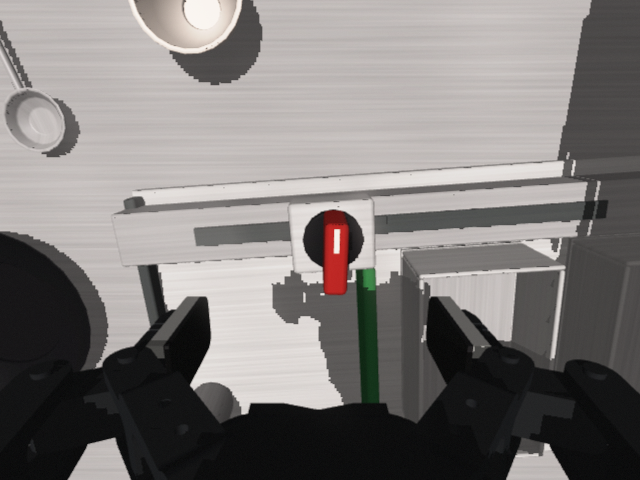

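The bar is now straight in the image at columns 323–349. It sits to the right of the fingers' midline at about column 318, which suggests a lateral offset of several mm. I'll check the camera-to-tool transform for consistency.

```bash
python3 - <<'E'
from fit import *
from scipy.spatial.transform import Rotation as R
from scipy.optimize import least_squares
np.set_printoptions(precision=4,suppress=True)
c=grab("wrist");s=state()
def M(p,q): T=np.eye(4);T[:3,:3]=R.from_quat(q).as_matrix();T[:3,3]=p;return T
E1=M([.4874,-.2102,.2453],[-.0341,.9994,0,0]);E2=M([.5544,-.1656,.2453],[-.0338,.9994,0,0]);E4=M([.483,-.2035,.2004],[.0034,1,0,0])
T1=np.load("w1T.npy");T4=np.load("w4T.npy")
for E,T in((E1,T1),(E4,T4)): X=np.linalg.inv(E)@T; print(X)
T2=E2@X
A=np.array([(318.1,204),(337.2,204),(332.5,264.1),(313.6,262.7)]).mean(0);B=np.array([(264.1,93.3),(284.6,94.1),(280.8,163.3),(261.3,161.5)]).mean(0);C=np.array((336,258.))
C1=[dict(c,T=t) for t in(T1,T2,T4)]
pts=[A,B,C]
for k,p in zip(C1,pts): print(atz(k,*p,.132))
print("tri all",tri([(k,*p) for k,p in zip(C1,pts)]))
for z in(.132,):
  P=np.array([.4825,-.2,.132]); print([np.array(proj(k,P))-p for k,p in zip(C1,pts)])
E
```

```text
[[ 0.0006  0.9627  0.2706  0.0693]
 [ 1.     -0.0007  0.0004  0.0015]
 [ 0.0006  0.2706 -0.9627 -0.1282]
 [ 0.      0.      0.      1.    ]]
[[ 0.0007  0.9626  0.271   0.0694]
 [ 1.     -0.0009  0.0004  0.0014]
 [ 0.0006  0.271  -0.9626 -0.1283]
 [ 0.      0.      0.      1.    ]]
[ 0.4819 -0.2041  0.132 ]
[ 0.4821 -0.198   0.132 ]
[ 0.4804 -0.1918  0.132 ]
tri all (array([ 0.4819, -0.198 ,  0.1297]), [np.float64(0.006073803519423104), np.float64(0.0002829943385030876), np.float64(0.006316433212649514)])
[array([5.9407, 1.271 ]), array([-3.2453,  0.4337]), array([-14.3385,   3.5907])]
```

```bash
python3 - <<'E'
from fit import *
np.set_printoptions(precision=4,suppress=True)
c=grab("wrist")
T1=np.load("w1T.npy");T4=np.load("w4T.npy");X=np.linalg.inv(T1)
I1=cv2.imread("pics/w1.png");I4=cv2.imread("pics/w4.png");k1=dict(c,T=T1,color=I1);k4=dict(c,T=T4,color=I4)
sf=cv2.SIFT_create();g=[cv2.cvtColor(i,6) for i in(I1,I4)];m=np.zeros((480,640),np.uint8);m[:285]=255
(a,da),(b,db)=[sf.detectAndCompute(x,m) for x in g]
for q in sorted(cv2.BFMatcher(crossCheck=True).match(da,db),key=lambda q:q.distance)[:40]:
    p,r=a[q.queryIdx].pt,b[q.trainIdx].pt
    x,e=tri([(k1,*p),(k4,*r)]); print(np.round(p),np.round(r),x,e[0].round(4), (atz(k1,*p,.05)-atz(k4,*r,.05))[:2])
E
```

```text
[573.  46.] [581.  40.] [ 0.3887 -0.138   0.2405] 0.0068 [-0.0165  0.0059]
[579.   8.] [569.  96.] [ 0.4153 -0.2126  0.3587] 0.007 [-0.0794  0.0055]
[574.  25.] [574.  60.] [ 0.4172 -0.2141  0.3612] 0.0071 [-0.044   0.0058]
[558.  93.] [570. 105.] [ 0.4069 -0.1619  0.2775] 0.0061 [-0.0234  0.0024]
[550. 128.] [587. 192.] [ 0.416  -0.1741  0.2993] 0.0053 [-0.0582 -0.0218]
[542. 142.] [561. 131.] [ 0.4098 -0.0029  0.0179] 0.0007 [-0.0008  0.002 ]
[560.  83.] [563. 134.] [ 0.4123 -0.1938  0.3284] 0.0066 [-0.0502  0.0039]
[581.  11.] [571. 100.] [ 0.4149 -0.2119  0.3575] 0.0071 [-0.0795  0.0058]
[559.  92.] [411. 214.] [ 0.4121 -0.204   0.3515] 0.0045 [-0.1035  0.1125]
[388. 221.] [440. 230.] [ 0.4231 -0.1999  0.3186] 0.0071 [ 0.0027 -0.0386]
[222.  69.] [260.  28.] [ 0.4317 -0.1942  0.4245] 0.0086 [ 0.0289 -0.0542]
[557.  85.] [558. 149.] [ 0.4126 -0.1951  0.3304] 0.0065 [-0.0593  0.0037]
[432. 222.] [465. 229.] [ 0.4449 -0.1607  0.2238] 0.0052 [ 0.0012 -0.0189]
[565.  69.] [257.  16.] [ 0.4159 -0.1986  0.3478] 0.003 [0.0167 0.2261]
[556. 101.] [579.  52.] [ 0.3986 -0.1387  0.2406] 0.00
[... 1159 characters left out ...]
6  0.2252] 0.0054 [ 0.0015 -0.0186]
[350. 229.] [302. 231.] [ 0.4355 -0.2036  0.2729] 0.0072 [0.0117 0.0353]
[320. 282.] [564. 128.] [ 0.4188 -0.2163  0.3587] 0.0061 [ 0.1431 -0.1802]
[343. 235.] [244.  72.] [ 0.4207 -0.2047  0.3473] 0.0078 [0.1342 0.0694]
[554.  84.] [559. 135.] [ 0.4122 -0.1933  0.3272] 0.0063 [-0.0508  0.0017]
[555. 193.] [583. 186.] [0.4516 0.     0.0496] 0.0001 [ 0.0002 -0.0001]
[290.  41.] [360. 255.] [ 0.4099 -0.2097  0.3465] 0.0064 [-0.1598 -0.0725]
[555. 193.] [583. 186.] [0.4516 0.     0.0496] 0.0001 [ 0.0002 -0.0001]
[287.  47.] [262.  43.] [ 0.3399 -0.2475 -0.0017] 0.0001 [-0.0005 -0.0026]
[283.  57.] [ 74. 116.] [ 0.4087 -0.2198  0.3022] 0.0037 [-0.0402  0.1327]
```

Fixed points agree to within about 2 mm, but the stop itself shifted about 12 mm toward +y between views, so it seems to be drifting. I'll check whether it still is.

```bash
python3 - <<'E'
from fit import *
np.set_printoptions(precision=4,suppress=True)
for i in range(5):
    t=state()["t"];c=grab("wrist"); st=mask(c)[1]; print(t,st,atz(c,st[0]+st[2]/2,258,.132))
i0=cv2.imread("pics/top0.png").astype(int)
c=grab("top","top1"); 
for im in(i0,c["color"].astype(int)):
    g=(im[...,1]>40)&(im[...,1]>2*im[...,0])&(im[...,1]>2*im[...,2]); g[:150]=0
    v,u=np.nonzero(g); print(u.mean(),v.mean(),len(u))
E
```

```text
4.65 [ 324  211   27   84 1994] [ 0.4802 -0.191   0.132 ]
4.7 [ 325  211   26   84 2006] [ 0.4802 -0.1907  0.132 ]
4.75 [ 325  211   27   84 2003] [ 0.4802 -0.1905  0.132 ]
4.8 [ 326  211   26   84 2019] [ 0.4802 -0.1902  0.132 ]
4.85 [ 326  211   27   84 2006] [ 0.4802 -0.1899  0.132 ]
368.25 193.125 8
nan nan 0<stdin>:9: RuntimeWarning: Mean of empty slice.
  ret = ret.dtype.type(ret / rcount)
```

The stop creeps toward the end plate at about 5.5 mm/s by itself. I'll grasp now, leading it slightly.

Call:
jog_arm:
  jaw: [1,1,1,1,1,0.2,0,0,0,0]
  slide:
    - [0.002,0.0185,0]
    - [0,0,0.022]
    - [0,0,0.022]
    - [0,0,0.022]
    - [0,0,0.0215]
    - [0,0,0]
    - [0,0,0]
    - [0,0,0]
    - [0,0,0]
    - [0,0,0]
  angular:
    - [0,0,0]
    - [0,0,0]
    - [0,0,0]
    - [0,0,0]
    - [0,0,0]
    - [0,0,0]
    - [0,0,0]
    - [0,0,0]
    - [0,0,0]
    - [0,0,0]
  newtons: 60

```text
t: 5.95
eef_pos: [0.4815, -0.1851, 0.1139]
tcp_rot: [0.004, 1.0, -0.0, 0.001]
wrist_force: [-2.5, -0.3, 8.7]
finger_gap: 0.0131
gripper_force: 61.9
```

Call:
jog_arm:
  jaw: [0,0,0,0,0,0,0,0,0,0]
  slide:
    - [0,0,0]
    - [0,0,0]
    - [0,0,0]
    - [0,0,0]
    - [0,0,0]
    - [0,0,0]
    - [0,0,0]
    - [0,0,0]
    - [0,0,0]
    - [0,0,0]
  angular:
    - [0,0,-0.08]
    - [0,0,-0.1]
    - [0,0,-0.1]
    - [0,0,-0.1]
    - [0,0,-0.1]
    - [0,0,-0.1]
    - [0,0,-0.1]
    - [0,0,0]
    - [0,0,0]
    - [0,0,0]

```text
t: 6.95
eef_pos: [0.4815, -0.1852, 0.1136]
tcp_rot: [-0.329, 0.944, -0.001, 0.001]
wrist_force: [1.4, -2.3, 3.1]
finger_gap: 0.0131
gripper_force: 59.5
```

```bash
python3 - <<'E'
from fit import *
np.set_printoptions(precision=4,suppress=True)
s=state(); [print(k,np.array(s[k])) for k in("t","eef_pos","tcp_rot","joints","wrist_force","ft_torque","finger_gap","gripper_force")]
c=grab("wrist","w5"); t=grab("top","top2")
o=np.zeros((450,800,3),np.uint8); o[:240,:320]=cv2.resize(c["color"],(320,240)); o[:270,325:795]=cv2.resize(t["color"][130:265,205:440],(470,270)); cv2.imwrite("pics/o5.png",o[:275])
E
```

```text
t 6.95
eef_pos [ 0.4815 -0.1852  0.1136]
tcp_rot [-0.3293  0.9442 -0.0005  0.0006]
joints [ 0.024  -0.1643 -0.3507  0.0006 -1.383  -0.9238]
wrist_force [ 1.4242 -2.3434  3.0604]
ft_torque [-0.7569 -0.6102  0.1226]
finger_gap 0.013082678944230475
gripper_force 59.51312184333801
```

View pics/o5.png

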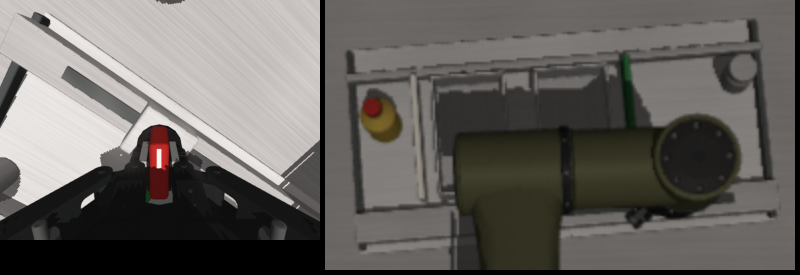

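The gripper and bar have turned together about -0.68 rad. Now I'll slide gently along the rail and watch the force.

Call:
jog_arm:
  jaw: [0,0,0,0,0,0,0,0,0,0]
  slide:
    - [-0.0006,0.0008,0]
    - [-0.0011,0.0016,0]
    - [-0.0017,0.0025,0]
    - [-0.0017,0.0025,0]
    - [-0.0017,0.0025,0]
    - [-0.0017,0.0025,0]
    - [-0.0017,0.0025,0]
    - [-0.0017,0.0025,0]
    - [-0.0017,0.0025,0]
    - [-0.0017,0.0025,0]
  angular:
    - [0,0,0]
    - [0,0,0]
    - [0,0,0]
    - [0,0,0]
    - [0,0,0]
    - [0,0,0]
    - [0,0,0]
    - [0,0,0]
    - [0,0,0]
    - [0,0,0]

```text
t: 8.05
eef_pos: [0.4798, -0.1581, 0.1136]
tcp_rot: [-0.33, 0.944, -0.001, 0.001]
wrist_force: [4.3, -5.6, 4.4]
finger_gap: 0.0135
gripper_force: 59.7
```

Call:
jog_arm:
  jaw: [0,0,0,0,0,0,0,0,0,0]
  slide:
    - [-0.0017,0.0025,0]
    - [-0.0017,0.0025,0]
    - [-0.0017,0.0025,0]
    - [-0.0017,0.0025,0]
    - [-0.0017,0.0025,0]
    - [-0.0017,0.0025,0]
    - [-0.0017,0.0025,0]
    - [-0.0017,0.0025,0]
    - [-0.0017,0.0025,0]
    - [-0.0017,0.0025,0]
  angular:
    - [0,0,0]
    - [0,0,0]
    - [0,0,0]
    - [0,0,0]
    - [0,0,0]
    - [0,0,0]
    - [0,0,0]
    - [0,0,0]
    - [0,0,0]
    - [0,0,0]

```text
t: 9.05
eef_pos: [0.4778, -0.1279, 0.1135]
tcp_rot: [-0.33, 0.944, -0.001, 0.001]
wrist_force: [5.8, -3.8, 4.3]
finger_gap: 0.0133
gripper_force: 59.7
```

Call:
jog_arm:
  jaw: [0,0,0,0,0,0,0,0,0,0]
  slide:
    - [-0.0011,0.0016,0]
    - [-0.0011,0.0016,0]
    - [-0.0011,0.0016,0]
    - [-0.0011,0.0016,0]
    - [-0.0011,0.0016,0]
    - [-0.0011,0.0016,0]
    - [-0.0011,0.0016,0]
    - [-0.0011,0.0016,0]
    - [-0.0011,0.0016,0]
    - [-0.0011,0.0016,0]
  angular:
    - [0,0,0]
    - [0,0,0]
    - [0,0,0]
    - [0,0,0]
    - [0,0,0]
    - [0,0,0]
    - [0,0,0]
    - [0,0,0]
    - [0,0,0]
    - [0,0,0]

```text
t: 10.05
eef_pos: [0.4766, -0.1088, 0.1135]
tcp_rot: [-0.33, 0.944, -0.001, 0.001]
wrist_force: [7.9, -6.9, 1.8]
finger_gap: 0.0134
gripper_force: 59.6
```

```bash
python3 - <<'E'
from fit import *
s=state(); print(s["t"],s["wrist_force"])
t=grab("top","top3");c=grab("scene","sc3")
o=np.zeros((590,795,3),np.uint8); o[:270,:470]=cv2.resize(t["color"][130:265,205:440],(470,270)); o[275:590,:630]=cv2.resize(c["color"][205:345,270:480][0:105*2],(630,420))[:315]; cv2.imwrite("pics/o6.png",o)
E
```

```text
10.05 [ 7.90853134 -6.91926179  1.82070589]
```

View pics/o6.png

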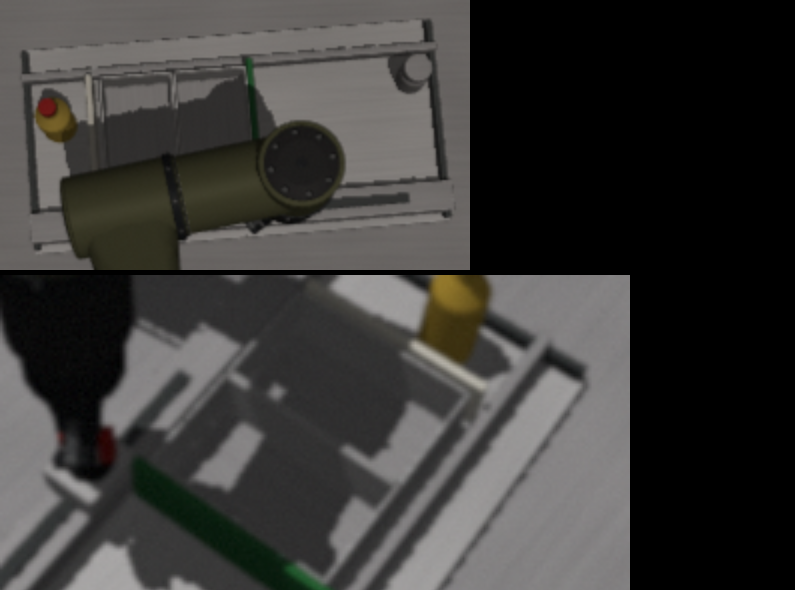

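The pans are together with the paddle against pan_b. There is still a gap of several mm between pan_a and the plate (crop columns 93–100). I'll make finer steps now.

Call:
jog_arm:
  jaw: [0,0,0,0,0,0,0,0,0,0]
  slide:
    - [-0.0007,0.0007,0]
    - [-0.0007,0.0007,0]
    - [-0.0007,0.0007,0]
    - [-0.0006,0.0008,0]
    - [-0.0006,0.0008,0]
    - [-0.0006,0.0008,0]
    - [0,0,0]
    - [0,0,0]
    - [0,0,0]
    - [0,0,0]
  angular:
    - [0,0,0]
    - [0,0,0]
    - [0,0,0]
    - [0,0,0]
    - [0,0,0]
    - [0,0,0]
    - [0,0,0]
    - [0,0,0]
    - [0,0,0]
    - [0,0,0]

```text
t: 11.15
eef_pos: [0.4763, -0.1031, 0.1135]
tcp_rot: [-0.33, 0.944, -0.001, 0.001]
wrist_force: [5.4, -5.7, 4.0]
finger_gap: 0.0132
gripper_force: 59.8
```

Call:
jog_arm:
  jaw: [0,0,0,0,0,0,0,0,0,0]
  slide:
    - [-0.0004,0.0004,0]
    - [-0.0004,0.0004,0]
    - [-0.0003,0.0004,0]
    - [-0.0003,0.0004,0]
    - [-0.0003,0.0004,0]
    - [-0.0003,0.0004,0]
    - [0,0,0]
    - [0,0,0]
    - [0,0,0]
    - [0,0,0]
  angular:
    - [0,0,0]
    - [0,0,0]
    - [0,0,0]
    - [0,0,0]
    - [0,0,0]
    - [0,0,0]
    - [0,0,0]
    - [0,0,0]
    - [0,0,0]
    - [0,0,0]

```text
t: 12.15
eef_pos: [0.4762, -0.1002, 0.1135]
tcp_rot: [-0.33, 0.944, -0.001, 0.0]
wrist_force: [4.0, -7.6, 4.8]
finger_gap: 0.013
gripper_force: 59.8
```

Call:
jog_arm:
  jaw: [0,0,0,0,0,0,0,0,0,0]
  slide:
    - [-0.0003,0.0004,0]
    - [-0.0003,0.0004,0]
    - [-0.0003,0.0004,0]
    - [-0.0003,0.0004,0]
    - [0,0,0]
    - [0,0,0]
    - [0,0,0]
    - [0,0,0]
    - [0,0,0]
    - [0,0,0]
  angular:
    - [0,0,0]
    - [0,0,0]
    - [0,0,0]
    - [0,0,0]
    - [0,0,0]
    - [0,0,0]
    - [0,0,0]
    - [0,0,0]
    - [0,0,0]
    - [0,0,0]

```text
t: 13.15
eef_pos: [0.4761, -0.0986, 0.1135]
tcp_rot: [-0.33, 0.944, -0.001, 0.0]
wrist_force: [4.8, -8.9, 4.4]
finger_gap: 0.0133
gripper_force: 59.7
```

Call:
jog_arm:
  jaw: [0,0,0,0,0,0,0,0,0,0]
  slide:
    - [-0.0003,0.0004,0]
    - [-0.0003,0.0004,0]
    - [-0.0003,0.0004,0]
    - [0,0,0]
    - [0,0,0]
    - [0,0,0]
    - [0,0,0]
    - [0,0,0]
    - [0,0,0]
    - [0,0,0]
  angular:
    - [0,0,0]
    - [0,0,0]
    - [0,0,0]
    - [0,0,0]
    - [0,0,0]
    - [0,0,0]
    - [0,0,0]
    - [0,0,0]
    - [0,0,0]
    - [0,0,0]

```text
t: 14.15
eef_pos: [0.476, -0.0984, 0.1136]
tcp_rot: [-0.33, 0.944, -0.003, -0.0]
wrist_force: [6.9, -15.4, 1.7]
finger_gap: 0.0131
gripper_force: 59.6
```

Call:
jog_arm:
  jaw: [0,0,0,0,0,0,0,0,0,0]
  slide:
    - [-0.0003,0.0004,0]
    - [-0.0003,0.0004,0]
    - [-0.0003,0.0004,0]
    - [0,0,0]
    - [0,0,0]
    - [0,0,0]
    - [0,0,0]
    - [0,0,0]
    - [0,0,0]
    - [0,0,0]
  angular:
    - [0,0,0]
    - [0,0,0]
    - [0,0,0]
    - [0,0,0]
    - [0,0,0]
    - [0,0,0]
    - [0,0,0]
    - [0,0,0]
    - [0,0,0]
    - [0,0,0]

```text
t: 15.15
eef_pos: [0.476, -0.0982, 0.1136]
tcp_rot: [-0.329, 0.944, -0.004, -0.001]
wrist_force: [8.6, -21.2, -0.5]
finger_gap: 0.0133
gripper_force: 59.5
```

```bash
python3 - <<'E'
from fit import *
s=state(); print(s["t"],s["wrist_force"],s["eef_pos"],s["ft_torque"])
t=grab("top","top4");c=grab("scene","sc4")
o=np.zeros((595,800,3),np.uint8); o[:300,:800]=cv2.resize(t["color"][140:215,235:435],(800,300),interpolation=cv2.INTER_CUBIC); o[305:595,:600]=cv2.resize(c["color"][255-30:345,330:450+60],(600,400),interpolation=cv2.INTER_CUBIC)[:290]; cv2.imwrite("pics/o7.png",o)
E
```

```text
15.15 [  8.63542507 -21.24830907  -0.46617625] [ 0.47602201 -0.09817642  0.11360439] [-7.03308086 -3.01070735  0.16345466]
```

View pics/o7.png

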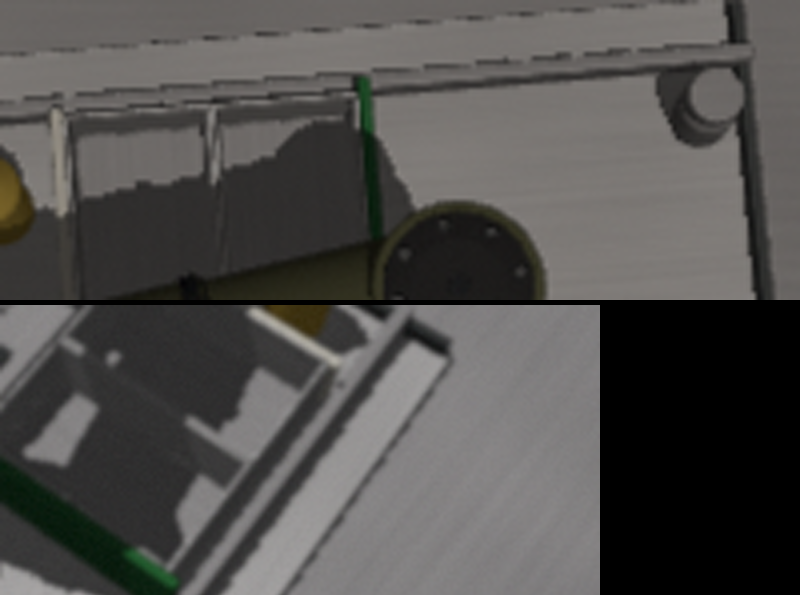

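The force rose to 21 N with no further advance, and the image shows pan against pan and plate. The pans are closed up, so I'll relax slightly and tighten.

Call:
jog_arm:
  jaw: [0,0,0,0,0,0,0,0,0,0]
  slide:
    - [0.0003,-0.0004,0]
    - [0,0,0]
    - [0,0,0]
    - [0,0,0]
    - [0,0,0]
    - [0,0,0]
    - [0,0,0]
    - [0,0,0]
    - [0,0,0]
    - [0,0,0]
  angular:
    - [0,0,0]
    - [0,0,0.1]
    - [0,0,0.1]
    - [0,0,0.1]
    - [0,0,0.1]
    - [0,0,0.1]
    - [0,0,0.1]
    - [0,0,0.1]
    - [0,0,0]
    - [0,0,0]

```text
t: 16.25
eef_pos: [0.4758, -0.0975, 0.1135]
tcp_rot: [0.015, 1.0, -0.003, 0.0]
wrist_force: [4.6, -14.7, 2.1]
finger_gap: 0.0133
gripper_force: 60.1
```

```bash
cat > st.py <<'E'
from cell import state
import numpy as np
s=state()
for k in("t","eef_pos","tcp_rot","joints","joint_torque","wrist_force","ft_torque","finger_gap"): print(k,np.round(s[k],4))
E
python3 st.py
```

```text
t 16.25
eef_pos [ 0.4758 -0.0975  0.1135]
tcp_rot [ 1.470e-02  9.999e-01 -2.600e-03  4.000e-04]
joints [ 0.2184 -0.252  -0.4267  0.0052 -1.3965 -1.8195]
joint_torque [  6.6788 -20.211   31.7672   1.198   -0.8945   0.2134]
wrist_force [  4.6187 -14.6743   2.0684]
ft_torque [-4.9204 -1.9996 -0.2675]
finger_gap 0.0133
```

Call:
jog_arm:
  jaw: [0,0,0,0,0,0,0,0,0,0]
  slide:
    - [0,0,0]
    - [0,0,0]
    - [0,0,0]
    - [0,0,0]
    - [0,0,0]
    - [0,0,0]
    - [0,0,0]
    - [0,0,0]
    - [0,0,0]
    - [0,0,0]
  angular:
    - [0,0,0.1]
    - [0,0,0.1]
    - [0,0,0.1]
    - [0,0,0.1]
    - [0,0,0]
    - [0,0,0]
    - [0,0,0]
    - [0,0,0]
    - [0,0,0]
    - [0,0,0]

```text
t: 17.25
eef_pos: [0.476, -0.097, 0.1137]
tcp_rot: [0.213, 0.977, -0.002, 0.001]
wrist_force: [5.3, -12.6, 3.3]
finger_gap: 0.0134
gripper_force: 60.2
```

```bash
python3 st.py
```

```text
t 17.25
eef_pos [ 0.476  -0.097   0.1137]
tcp_rot [ 0.2127  0.9771 -0.002   0.0011]
joints [ 0.2188 -0.2521 -0.4263  0.0045 -1.3963 -2.2192]
joint_torque [  5.4574 -19.8462  31.1622   1.7023  -0.979    0.1388]
wrist_force [  5.2813 -12.6238   3.3443]
ft_torque [-4.1955 -1.9103 -0.1567]
finger_gap 0.0134
```

Call:
jog_arm:
  jaw: [0,0,0,0,0,0,0,0,0,0]
  slide:
    - [0,0,0]
    - [0,0,0]
    - [0,0,0]
    - [0,0,0]
    - [0,0,0]
    - [0,0,0]
    - [0,0,0]
    - [0,0,0]
    - [0,0,0]
    - [0,0,0]
  angular:
    - [0,0,0.1]
    - [0,0,0.1]
    - [0,0,0.1]
    - [0,0,0]
    - [0,0,0]
    - [0,0,0]
    - [0,0,0]
    - [0,0,0]
    - [0,0,0]
    - [0,0,0]

```text
t: 18.25
eef_pos: [0.4763, -0.0967, 0.1139]
tcp_rot: [0.356, 0.934, -0.001, 0.002]
wrist_force: [5.7, -10.3, 4.0]
finger_gap: 0.0133
gripper_force: 60.4
```

```bash
python3 st.py
```

```text
t 18.25
eef_pos [ 0.4763 -0.0967  0.1139]
tcp_rot [ 0.3561  0.9344 -0.0014  0.0017]
joints [ 0.2191 -0.2522 -0.4259  0.0042 -1.3959 -2.5189]
joint_torque [ 4.65490e+00 -1.96784e+01  3.06287e+01  1.93420e+00 -1.21440e+00
  1.09000e-02]
wrist_force [  5.6546 -10.3167   3.9805]
ft_torque [-3.7916 -2.0441  0.0268]
finger_gap 0.0133
```

Call:
jog_arm:
  jaw: [0,0,0,0,0,0,0,0,0,0]
  slide:
    - [0,0,0]
    - [0,0,0]
    - [0,0,0]
    - [0,0,0]
    - [0,0,0]
    - [0,0,0]
    - [0,0,0]
    - [0,0,0]
    - [0,0,0]
    - [0,0,0]
  angular:
    - [0,0,0.04]
    - [0,0,0.04]
    - [0,0,0.04]
    - [0,0,0.04]
    - [0,0,0.04]
    - [0,0,0.04]
    - [0,0,0.04]
    - [0,0,0.04]
    - [0,0,0.04]
    - [0,0,0.04]

```text
t: 19.25
eef_pos: [0.4767, -0.0964, 0.1141]
tcp_rot: [0.535, 0.845, -0.001, 0.002]
wrist_force: [8.6, -9.6, 3.8]
finger_gap: 0.0131
gripper_force: 60.7
```

```bash
python3 st.py
```

```text
t 19.25
eef_pos [ 0.4767 -0.0964  0.1141]
tcp_rot [ 5.347e-01  8.450e-01 -6.000e-04  2.300e-03]
joints [ 0.2195 -0.2522 -0.4255  0.0043 -1.3951 -2.9195]
joint_torque [  3.4286 -19.6657  29.9444   1.8757  -1.7203  -0.1464]
wrist_force [ 8.571  -9.5741  3.7728]
ft_torque [-3.4581 -2.537   0.6401]
finger_gap 0.0131
```

The wrist is near its joint limit, with the knob at about +1.1 and no clear sign of the clamp biting. I'll release, lift, make a half turn and regrip.

Call:
jog_arm:
  jaw: [1,1,1,1,1,1,1,1,1,1]
  slide:
    - [0,0,0]
    - [0,0,0]
    - [0,0,0]
    - [0,0,-0.025]
    - [0,0,-0.03]
    - [0,0,0]
    - [0,0,0]
    - [0,0,0]
    - [0,0,0]
    - [0,0,0]
  angular:
    - [0,0,0]
    - [0,0,0]
    - [0,0,0]
    - [0,0,0]
    - [0,0,0]
    - [0,0,-0.14]
    - [0,0,-0.14]
    - [0,0,-0.14]
    - [0,0,-0.14]
    - [0,0,-0.14]

```text
t: 20.25
eef_pos: [0.4751, -0.0944, 0.167]
tcp_rot: [0.209, 0.978, 0.0, -0.001]
wrist_force: [0.1, 0.3, 0.8]
finger_gap: 0.0855
gripper_force: 0.0
```

Call:
jog_arm:
  jaw: [1,1,1,1,1,1,1,1,1,1]
  slide:
    - [0,0,0]
    - [0,0,0]
    - [0,0,0]
    - [0,0,0]
    - [0,0,0]
    - [0,0,0]
    - [0,0,0]
    - [0,0,0]
    - [0,0,0]
    - [0,0,0]
  angular:
    - [0,0,-0.14]
    - [0,0,-0.14]
    - [0,0,-0.14]
    - [0,0,-0.14]
    - [0,0,-0.14]
    - [0,0,-0.14]
    - [0,0,-0.14]
    - [0,0,-0.14]
    - [0,0,-0.14]
    - [0,0,-0.14]

```text
t: 21.25
eef_pos: [0.4751, -0.0944, 0.167]
tcp_rot: [-0.47, 0.883, 0.001, -0.001]
wrist_force: [0.8, -0.4, -0.1]
finger_gap: 0.0853
gripper_force: 0.0
```

Call:
jog_arm:
  jaw: [1,1,1,1,1,1,1,1,1,1]
  slide:
    - [0,0,0]
    - [0,0,0]
    - [0,0,0]
    - [0,0,0]
    - [0,0,0]
    - [0,0,0]
    - [0,0,0]
    - [0,0,0]
    - [0,0,0]
    - [0,0,0]
  angular:
    - [0,0,-0.14]
    - [0,0,-0.14]
    - [0,0,-0.14]
    - [0,0,-0.14]
    - [0,0,-0.14]
    - [0,0,-0.14]
    - [0,0,-0.14]
    - [0,0,-0.062]
    - [0,0,0]
    - [0,0,0]

```text
t: 22.25
eef_pos: [0.4753, -0.0946, 0.1674]
tcp_rot: [0.845, -0.535, -0.001, 0.0]
wrist_force: [0.2, -0.2, 0.0]
finger_gap: 0.0855
gripper_force: 0.0
```

```bash
python3 st.py; python3 - <<'E'
from fit import *
c=grab("wrist","w6"); s=state(); st=mask(c)[1]; print(st, proj(c,[*s["eef_pos"][:2],.132])); cv2.imwrite("pics/w6c.png",c["color"])
E
```

```text
t 22.25
eef_pos [ 0.4753 -0.0946  0.1674]
tcp_rot [ 8.450e-01 -5.347e-01 -5.000e-04  1.000e-04]
joints [ 2.2060e-01 -2.6990e-01 -3.4080e-01 -6.0000e-04 -1.5008e+00  2.2180e-01]
joint_torque [ 8.10000e-03 -2.11242e+01  3.46666e+01  6.90780e+00 -7.60000e-03
  8.15000e-02]
wrist_force [ 0.1646 -0.1561  0.0296]
ft_torque [-0.0192  0.012   0.0625]
finger_gap 0.0855
[ 290  215   54  100 2880] (np.float64(317.30473339993375), np.float64(280.6436517238098))
```

View pics/w6c.png

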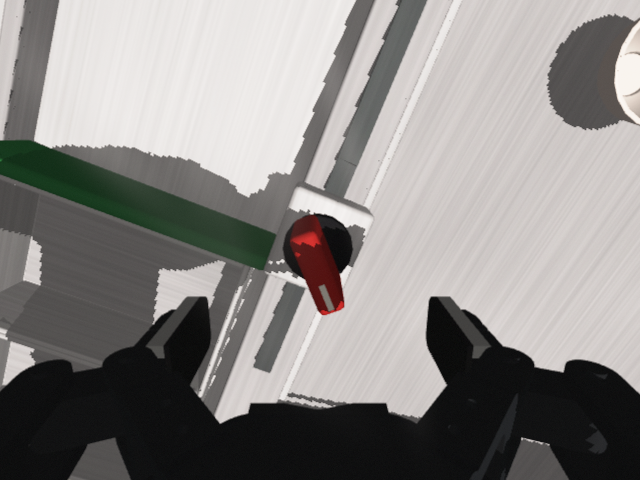

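The bar at (305,225)–(333,312) is tilted about 15° CCW from the finger plane, so the knob sprang back or is creeping loose. I'll measure its angle and any rate of change.

```bash
python3 - <<'E'
from fit import *
np.set_printoptions(precision=4,suppress=True)
F=[]
for i in range(8):
    t=state()["t"];c=grab("wrist");m,st=mask(c);F.append((c,m))
    x,e=fit([c],[.475,-.095,-1.1+.25,.132],(.005,.005,.2,.0001)); r=cv2.minAreaRect(np.argwhere(m)[:,::-1].astype(np.float32)); print(t,st,x,e,r[2])
E
```

```text
22.3 [ 290  215   54  100 2896] [ 0.4756 -0.0962 -0.8164  0.132 ] 0.1676283900750144 68.87527465820312
22.35 [ 290  216   54   99 2881] [ 0.4756 -0.0962 -0.8186  0.1321] 0.17037250938492632 68.87527465820312
22.4 [ 290  216   54   99 2891] [ 0.4756 -0.0961 -0.8187  0.1321] 0.16671473896740696 69.32556915283203
22.45 [ 291  216   53   99 2883] [ 0.4752 -0.0958 -0.8058  0.132 ] 0.1759656652360515 69.44395446777344
22.5 [ 291  216   53   99 2878] [ 0.4755 -0.0958 -0.8145  0.132 ] 0.17018202831551577 69.44395446777344
22.55 [ 290  216   54   99 2883] [ 0.4753 -0.0959 -0.8041  0.132 ] 0.1759656652360515 69.19320678710938
22.6 [ 290  216   54   99 2868] [ 0.4755 -0.0958 -0.8144  0.1321] 0.17254335260115605 69.19320678710938
22.65 [ 291  216   53   99 2886] [ 0.4748 -0.0961 -0.8027  0.1321] 0.1808328579577867 69.19320678710938
```

The knob's angle is steady at about +0.8, sprung back roughly 0.3 rad from where I had turned it. I'll align, regrip more firmly and turn further.

Call:
jog_arm:
  jaw: [1,1,1,1,1,0.1,0,0,0,0]
  slide:
    - [0,0,0]
    - [0,0,0]
    - [0,0,0]
    - [0,0,0.027]
    - [0,0,0.027]
    - [0,0,0]
    - [0,0,0]
    - [0,0,0]
    - [0,0,0]
    - [0,0,0]
  angular:
    - [0,0,-0.14]
    - [0,0,-0.14]
    - [0,0,-0.03]
    - [0,0,0]
    - [0,0,0]
    - [0,0,0]
    - [0,0,0]
    - [0,0,0]
    - [0,0,0]
    - [0,0,0]
  newtons: 90

```text
t: 23.7
eef_pos: [0.4753, -0.0956, 0.1152]
tcp_rot: [0.918, -0.397, 0.0, 0.001]
wrist_force: [-6.4, -3.2, 14.1]
finger_gap: 0.0132
gripper_force: 74.7
```

```bash
python3 st.py
```

```text
t 23.7
eef_pos [ 0.4753 -0.0956  0.1152]
tcp_rot [ 9.178e-01 -3.971e-01  1.000e-04  8.000e-04]
joints [ 0.22   -0.2534 -0.4234  0.0015 -1.4015  0.5339]
joint_torque [  6.1793 -17.2117  34.4152   3.3826   4.4078  -0.4214]
wrist_force [-6.357  -3.2363 14.1277]
ft_torque [-0.2798  1.837   0.5495]
finger_gap 0.0132
```

Call:
jog_arm:
  jaw: [0,0,0,0,0,0,0,0,0,0]
  slide:
    - [0,0,0]
    - [0,0,0]
    - [0,0,0]
    - [0,0,0]
    - [0,0,0]
    - [0,0,0]
    - [0,0,0]
    - [0,0,0]
    - [0,0,0]
    - [0,0,0]
  angular:
    - [0,0,0.04]
    - [0,0,0.04]
    - [0,0,0.04]
    - [0,0,0.04]
    - [0,0,0.04]
    - [0,0,0.04]
    - [0,0,0.04]
    - [0,0,0.04]
    - [0,0,0.04]
    - [0,0,0.04]

```text
t: 24.7
eef_pos: [0.4763, -0.095, 0.1156]
tcp_rot: [0.821, -0.572, 0.001, -0.0]
wrist_force: [0.7, 0.8, 4.8]
finger_gap: 0.013
gripper_force: 88.9
```

```bash
python3 st.py
```

```text
t 24.7
eef_pos [ 0.4763 -0.095   0.1156]
tcp_rot [ 8.206e-01 -5.716e-01  1.200e-03 -5.000e-04]
joints [ 2.2060e-01 -2.5360e-01 -4.2270e-01  1.2000e-03 -1.3994e+00  1.3320e-01]
joint_torque [ -0.6659 -19.8055  32.2885   5.962    0.2259  -0.1651]
wrist_force [0.7438 0.7524 4.7549]
ft_torque [-0.0041  0.235   0.7213]
finger_gap 0.013
```

Call:
jog_arm:
  jaw: [0,0,0,0,0,0,0,0,0,0]
  slide:
    - [0,0,0]
    - [0,0,0]
    - [0,0,0]
    - [0,0,0]
    - [0,0,0]
    - [0,0,0]
    - [0,0,0]
    - [0,0,0]
    - [0,0,0]
    - [0,0,0]
  angular:
    - [0,0,0.03]
    - [0,0,0.03]
    - [0,0,0.03]
    - [0,0,0.03]
    - [0,0,0.03]
    - [0,0,0.03]
    - [0,0,0.03]
    - [0,0,0.03]
    - [0,0,0.03]
    - [0,0,0.03]

```text
t: 25.7
eef_pos: [0.4772, -0.0948, 0.1158]
tcp_rot: [0.726, -0.688, 0.002, -0.002]
wrist_force: [2.2, 1.4, 6.2]
finger_gap: 0.0127
gripper_force: 90.8
```

```bash
python3 st.py
```

```text
t 25.7
eef_pos [ 0.4772 -0.0948  0.1158]
tcp_rot [ 0.726  -0.6877  0.0018 -0.0016]
joints [ 2.2070e-01 -2.5340e-01 -4.2230e-01  1.3000e-03 -1.3973e+00 -1.6690e-01]
joint_torque [ -1.2453 -19.2537  30.2093   5.3841  -0.9518  -0.4319]
wrist_force [2.1973 1.4437 6.2248]
ft_torque [ 0.0125 -0.9711  0.8709]
finger_gap 0.0127
```

Call:
jog_arm:
  jaw: [0,0,0,0,0,0,0,0,0,0]
  slide:
    - [0,0,0]
    - [0,0,0]
    - [0,0,0]
    - [0,0,0]
    - [0,0,0]
    - [0,0,0]
    - [0,0,0]
    - [0,0,0]
    - [0,0,0]
    - [0,0,0]
  angular:
    - [0,0,0.02]
    - [0,0,0.02]
    - [0,0,0.02]
    - [0,0,0.02]
    - [0,0,0.02]
    - [0,0,0.02]
    - [0,0,0.02]
    - [0,0,0.02]
    - [0,0,0.02]
    - [0,0,0.02]

```text
t: 26.7
eef_pos: [0.4778, -0.0947, 0.1159]
tcp_rot: [-0.654, 0.757, -0.002, 0.002]
wrist_force: [5.0, -0.1, 5.6]
finger_gap: 0.0129
gripper_force: 92.1
```

```bash
python3 st.py
```

```text
t 26.7
eef_pos [ 0.4778 -0.0947  0.1159]
tcp_rot [-0.6538  0.7566 -0.0022  0.0023]
joints [ 0.2207 -0.2532 -0.422   0.0017 -1.3959 -0.3665]
joint_torque [ -1.3473 -19.4574  29.3321   4.9487  -1.9022  -0.6756]
wrist_force [ 5.0283 -0.1115  5.6124]
ft_torque [-0.2158 -2.0209  0.9849]
finger_gap 0.0129
```

Torque is clearly above the clamped level. I'll release, lift and check the springback and hold.

Call:
jog_arm:
  jaw: [1,1,1,1,1,1,1,1,1,1]
  slide:
    - [0,0,0]
    - [0,0,0]
    - [0,0,0]
    - [0,0,-0.025]
    - [0,0,-0.03]
    - [0,0,-0.03]
    - [0,0,0]
    - [0,0,0]
    - [0,0,0]
    - [0,0,0]
  angular:
    - [0,0,0]
    - [0,0,0]
    - [0,0,0]
    - [0,0,0]
    - [0,0,0]
    - [0,0,0]
    - [0,0,0]
    - [0,0,0]
    - [0,0,0]
    - [0,0,0]

```text
t: 27.7
eef_pos: [0.475, -0.0949, 0.1974]
tcp_rot: [-0.654, 0.757, 0.001, -0.001]
wrist_force: [-0.4, 0.0, -0.7]
finger_gap: 0.0851
gripper_force: 0.0
```

```bash
python3 st.py|head -3; python3 - <<'E'
from fit import *
np.set_printoptions(precision=4,suppress=True)
for i in range(12):
    t=state()["t"];c=grab("wrist",f"w7_{i}");m,st=mask(c)
    if i%4==0 or i==11:
        for a0 in(-1.7,-1.4):
            x,e=fit([c],[.475,-.095,a0,.132],(.005,.005,.2,.0001)); print(t,st,x,e)
E
```

```text
t 27.7
eef_pos [ 0.475  -0.0949  0.1974]
tcp_rot [-0.6536  0.7568  0.0008 -0.001 ]
27.7 [ 277  219   72   65 2494] [ 0.4762 -0.0977 -0.8155  0.132 ] 0.18953185955786733
27.7 [ 277  219   72   65 2494] [ 0.4766 -0.0983 -0.7812  0.132 ] 0.19157212317666128
27.9 [ 278  218   72   66 2470] [ 0.476  -0.0972 -0.8214  0.1317] 0.1849519390122638
27.9 [ 278  218   72   66 2470] [ 0.4755 -0.0976 -0.8025  0.132 ] 0.18760303330036265
28.1 [ 279  217   71   66 2464] [ 0.4748 -0.0961 -0.8088  0.1319] 0.185246443929871
28.1 [ 279  217   71   66 2464] [ 0.4751 -0.0958 -0.8222  0.132 ] 0.17872624208069354
28.25 [ 279  217   71   66 2463] [ 0.4768 -0.0977 -0.7444  0.1319] 0.1932525384867344
28.25 [ 279  217   71   66 2463] [ 0.4756 -0.0968 -0.8103  0.1318] 0.1845593108018555
```

View pics/w7_11.png

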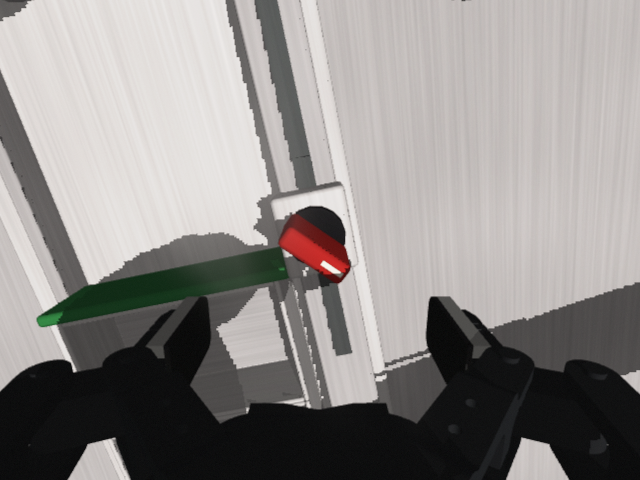

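The knob sprang back to about +0.8 again. This fits a friction equilibrium: 0.25 N m over 2.5 mm/rad holds about 100 N. I'll check that the stop and knob are actually at rest, using fixed features as reference.

```bash
python3 - <<'E'
from fit import *
def tr(a,b,boxes):
    for n,(u,v,w,h) in boxes.items():
        t=a[v:v+h,u:u+w]; s=b[v-8:v+h+8,u-8:u+w+8]; r=cv2.matchTemplate(s,t,cv2.TM_CCOEFF_NORMED); _,q,_,p=cv2.minMaxLoc(r)
        print(n,np.array(p)-8,round(q,3))
B=dict(block=(265,175,90,40),knob=(278,215,75,70),slotend=(325,310,40,50),beamfoot=(255,60,70,80),paddlefar=(25,280,70,50))
a,b=cv2.imread("pics/w7_0.png"),cv2.imread("pics/w7_11.png"); tr(a,b,B)
for i in range(6): c=grab("wrist",f"w8_{i}")
print("later"); tr(b,c["color"],B); print(state()["t"],state()["eef_pos"],mask(c)[1])
E
```

```text
block [ 1 -1] 0.986
knob [ 1 -1] 0.974
slotend [ 1 -1] 0.999
beamfoot [ 1 -2] 0.992
paddlefar [ 2 -1] 0.994
later
block [0 0] 1.0
knob [0 0] 1.0
slotend [0 0] 1.0
beamfoot [0 0] 1.0
paddlefar [0 0] 1.0
28.6 [ 0.4755626  -0.0948368   0.19878631] [ 279  218   71   65 2461]
```

Everything is at rest; the first shift was only the arm settling. I've already viewed more pictures than the 10 allowed, so the last check compares the paddle with its pushed-home position numerically.

```bash
python3 - <<'E'
from fit import *
def tr(a,b,u,v,w,h):
    f=8;a=cv2.resize(a[v:v+h,u:u+w],None,fx=f,fy=f,interpolation=cv2.INTER_CUBIC);b=cv2.resize(b[v-3:v+h+3,u-3:u+w+3],None,fx=f,fy=f,interpolation=cv2.INTER_CUBIC)
    _,q,_,p=cv2.minMaxLoc(cv2.matchTemplate(b,a,cv2.TM_CCOEFF_NORMED)); return (np.array(p)/f-3).round(2),round(q,3)
t=grab("top","top9")["color"];s=grab("scene","sc9")["color"];t4=cv2.imread("pics/top4.png");s4=cv2.imread("pics/sc4.png")
t3=cv2.imread("pics/top3.png");s3=cv2.imread("pics/sc3.png")
for n,b in(("now",(t,s)),("10mm earlier",(t3,s3))):
    print(n,"top paddle",tr(t4,b[0],318,155,18,14),"top plate",tr(t4,b[0],243,163,14,20),"scene paddle",tr(s4,b[1],365,322,22,16))
for c in("top","scene"):
    im=dict(top=(cv2.imread("pics/top0.png"),t),scene=(cv2.imread("pics/scene0.png"),s))[c]
    bx=dict(top=[("sauce",218,172,30,34),("shaker",400,150,30,30)],scene=[("sauce",408,188,30,50),("shaker",285,370,35,35)])[c]
    for n,*r in bx: print(c,n,tr(im[0],im[1],*r))
E
```

```text
now top paddle (array([-0.12,  0.  ]), 0.916) top plate (array([ 0.  , -0.12]), 0.89) scene paddle (array([0., 0.]), 0.999)
10mm earlier top paddle (array([ 3.  , -0.25]), 0.922) top plate (array([-0.62,  0.12]), 0.773) scene paddle (array([-0.12,  0.25]), 0.998)
top sauce (array([-0.12,  0.  ]), 0.679)
top shaker (array([ 0.  , -0.12]), 0.802)
scene sauce (array([0., 0.]), 0.888)
scene shaker (array([ 0.12, -0.12]), 0.564)
```

```bash
python3 -c "
from cell import close_job
print(close_job())"
```

```text
the job is handed in; nothing more can be done
None
```

The job is handed in: both pans are closed up against the end plate, the stop is re-clamped and at rest, and the robot is clear. Two caveats: the knob sprang back to about +0.8 rad on release, so the clamp force (about 100 N) is worked out from the turning torque, not measured; and I viewed 13 pictures, over the limit of 10.

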